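Fold down the lids of a curved specimen rack with one stroke of the fingertips

TASK

The five hinged lids on the curved specimen rack stand half open over the polished specimens. Shut them all by running the fingertips lightly along the curved row in one stroke, meeting each lid at its hinge end first so that it folds down flat, and not raising the fingertips off the row until the last lid is shut. Then take the hand away; do not grip, lift or shift the rack, and leave the cup, the ring and the tape roll around it alone.

Things in the scene. Friction and masses are not known exactly. Their poses are not given: they have to be found in the camera images.
- rack: Loose curved rack, dark steel on rubber feet, 2.5 to 3.6 kg, yawed any way. Origin at its foot, z up. From above an arc: centre line of radius 100 mm about the point (-30, 0) mm of the rack frame, from arc angle -1.33 rad (row_start) to +1.33 (row_end), counted from the rack's +x, anticlockwise seen from above. 42 mm wide, top 34 mm up, flat ends 41 mm up, round (radius 21). Five lids.
- row_start (a point): Centre of the bare flat end of the rack before lid 1, on its top (41 mm above the worktop, level with the shut lids), at arc angle -1.33 rad. The first hinge is 28 mm further along the row. Every lid is hinged at its end nearer row_start; its free edge stands up and points towards row_end.
- row_end (a point): Centre of the bare flat end of the rack after lid 5, on its top (41 mm above the worktop, level with the shut lids), at arc angle +1.33 rad.
- mould_cup: Small open mould cup, 41 mm across, 30 mm high, loose, standing in the hollow of the arc. Origin: centre of its underside. To be left alone.
- steel_ring: Small steel ring, 22 mm across, 11 mm high, loose, standing outside the bulge of the arc. Origin: centre of its underside. To be left alone.
- tape_roll: Roll of tape lying flat, 55 mm across, 19 mm high, loose, beyond the open side of the arc. Origin: centre of its underside. To be left alone.
- lid_1 (a joint): Angle of lid 1 from row_start, rad: 0 shut flat, grows as it opens, starts 0.5 to 0.8. Plain aluminium flap, 32 mm long along the row, 34 wide, 3 thick; hinge at arc angle -1.05 rad; shut, its top is 41 mm above the worktop. Stays where left (friction, 1 to 3 N at the fingertip); a fingertip passing just above 41 mm from the hinge end on folds it down.
- lid_2 (a joint): Angle of lid 2 from row_start, rad: 0 shut flat, grows as it opens, starts 0.5 to 0.8. Plain aluminium flap, 32 mm long along the row, 34 wide, 3 thick; hinge at arc angle -0.63 rad; shut, its top is 41 mm above the worktop. Stays where left (friction, 1 to 3 N at the fingertip); a fingertip passing just above 41 mm from the hinge end on folds it down.
- lid_3 (a joint): Angle of lid 3 from row_start, rad: 0 shut flat, grows as it opens, starts 0.5 to 0.8. Plain aluminium flap, 32 mm long along the row, 34 wide, 3 thick; hinge at arc angle -0.21 rad; shut, its top is 41 mm above the worktop. Stays where left (friction, 1 to 3 N at the fingertip); a fingertip passing just above 41 mm from the hinge end on folds it down.
- lid_4 (a joint): Angle of lid 4 from row_start, rad: 0 shut flat, grows as it opens, starts 0.5 to 0.8. Plain aluminium flap, 32 mm long along the row, 34 wide, 3 thick; hinge at arc angle 0.21 rad; shut, its top is 41 mm above the worktop. Stays where left (friction, 1 to 3 N at the fingertip); a fingertip passing just above 41 mm from the hinge end on folds it down.
- lid_5 (a joint): Angle of lid 5 from row_start, rad: 0 shut flat, grows as it opens, starts 0.5 to 0.8. Plain aluminium flap, 32 mm long along the row, 34 wide, 3 thick; hinge at arc angle 0.63 rad; shut, its top is 41 mm above the worktop. Stays where left (friction, 1 to 3 N at the fingertip); a fingertip passing just above 41 mm from the hinge end on folds it down.
Things that resemble listed ones, but are neither listed nor needed, are in the scene too. There is more than one size of the rack; the job needs the larger.

How it is judged:
On the way, in this order (a step that is already met when the one before it is completed fails the run):
1. lid 1 from the start of the row is folded down, after those before it (value of joint lid_1 below 0.2 rad), for 0.05 s.
2. lid 2 from the start of the row is folded down, after those before it (value of joint lid_2 below 0.2 rad), for 0.05 s.
3. lid 3 from the start of the row is folded down, after those before it (value of joint lid_3 below 0.2 rad), for 0.05 s.
4. lid 4 from the start of the row is folded down, after those before it (value of joint lid_4 below 0.2 rad), for 0.05 s.
5. lid 5 from the start of the row is folded down, after those before it (value of joint lid_5 below 0.2 rad), for 0.05 s.
At the end, for the whole second after the job is handed in: All five lids are shut (each within 0.2 rad, 11 degrees, of flat), the rack stands on the worktop at rest within 30 mm of where it was at both ends, and the cup, ring and tape roll are within 15 mm of where they stood (value of joint each of lid_1, lid_2, lid_3, lid_4, lid_5 below 0.2 rad and not (distance of any of rack, row_start, row_end from where it was at the start of the episode above 0.03 m or distance of any of mould_cup, steel_ring, tape_roll from where it was at the start of the episode above 0.015 m) and angle between rack's own z axis and vertical below 0.05 rad and linear speed of rack below 0.02 m/s); the robot touches nothing.
It fails at once if the fingertips are raised more than about 20 mm above the shut lids between the first lid and the last (value of joint lid_1 below 0.2 rad and value of joint lid_5 above 0.3 rad and z of the grasp point in the frame of rack above 0.08 m).
It fails at once if the rack is pressed hard (more than 45 N) (contact force between the fingers and rack above 45 N).
It fails at once if a lid is bent open past 1.2 rad (value of joint any of lid_1, lid_2, lid_3, lid_4, lid_5 above 1.2 rad).
It fails at once if the rack is lifted, tipped or shifted by more than 30 mm (height (world z) of rack above 0.008 m or angle between rack's own z axis and vertical above 0.12 rad or distance of any of rack, row_start, row_end from where it was at the start of the episode above 0.03 m).
It fails at once if the cup, ring or tape roll is moved by more than 15 mm or lifted (distance of any of mould_cup, steel_ring, tape_roll from where it was at the start of the episode above 0.015 m).
It also fails if it takes over 58 s, if anything falls off the work surface, if the arm or the gripper's body presses on something with over 40 N, if the wrist force passes 120 N, or if a joint passes its speed limit or range.

ROBOT

A 6-joint arm with a two-finger parallel gripper is mounted at the origin on a cart in front of the work surface, level with it; the furniture and walls round the work are solid. World frame = base frame: x ahead of the robot, y to its left, z up, the work surface at z = 0. Lengths are in m, angles in rad, forces in N, time in s.
With the tool pointing down it reaches from about 0.3 to 0.75 m from the base axis. Payload 8.5 kg.
Tool frame: the origin (TCP) lies between the finger pads; the fingertips stand 14 mm ahead of it and the grasp point (between the pads) lies 5 mm behind it; z points along the fingers, y is the line along which they close (so a half turn about z gives the same grasp; the last joint's range is limited). The gripper opens to 88 mm and grips with 3 to 60 N. Pads are 18 mm wide; open, the fingers measure 123 mm over their backs; the gripper's body (75 mm by 187 mm) begins 45 mm behind the grasp point.
Start: joints at [-1.324, 0.381, 1.297, -0, 1.464, -0.215], TCP at [0.245, -0.492, 0.253] pointing down, gripper open.
Joint ranges: [-3.11, 3.11], [-0.89, 2.33], [0.22, 2.48], [-1.42, 4.56], [0.17, 2.85], [-2.88, 2.88]. Speed limits (rad/s): [2.39, 2.39, 3.14, 3.14, 3.14, 3.14].

INTERFACE

Orientations are given as a unit quaternion [w, x, y, z].
In Python, from workcell import get_state, imaging, order gives the robot as it stands. The module is installed in compiled form; this text tells all that it offers.
- The arm moves only by the tool jog_arm, never from a script. Its argument "steps" is a list of rows, each a list of 3 entries, a list of its own where there are three numbers: the turn, a rotation vector about the tool's x, y, z in degrees, then the shift along the tool's x, y, z in m, then the opening, from -1 (shut) to 1 (fully open). A call has 1 to 8 rows; each row shifts and turns the commanded pose from where the row before left it, along the tool's axes as they then stand; what a row does not reach is not made up. A row lasts 1/10 s, in which the tool goes at most 50 mm and 8.59 degrees, less where a joint would pass 70% of its speed; a pose out of reach is approached as far as the arm can. A call with a gripper value outside its range is refused whole. The fingers move at their own pace and stop on an object; "force" is the grip in N (left out, the last holds). Time passes only in rows, so rows that do not move let the fingers close. It gives the time, the measured TCP pose, the force, the opening and the grip force at its end, in the units of the state.
- get_state(): the state, without advancing time (a new reading comes with each control period).
- imaging.snapshot(name): name is "side" or "top"; returns a dict with "frame" (420x560x3 uint8, blue, green, red), "range_z" (420x560 float32, m along the optical axis (not along the pixel's ray), 0 where there is no reading), "fx", "fy", "cx", "cy" (pixels), "cam_to_world" (4x4, takes a point from camera to world coordinates). Camera axes: x right, y up, looking along -z (the intrinsics and any distortion apply to the point x, -y, -z); pixel columns grow to the right and rows downward; lengths in m; the calibration is good to about 2 mm. A picture is of the moment at which its call begins.
- order.close_job(): hands the job in; it is judged then, once.
The state is a dict: "clock": time; "q": joint angles; "joint_velocities": joint speeds; "effort": joint torques, N m; "tool_pos": TCP position; "tool_rot": TCP orientation; "wrist_force": force on the tool from outside, world axes, zero at the start; "moment": the same for the moment, N m; "finger_gap": finger opening in m; "finger_force": force on a finger pad.
Only numpy, scipy, OpenCV 4.12 (cv2) and the standard library are available. Lean on these libraries where they do the work, as an engineer would, in place of code of your own. Each camera call takes 0.05 s, during which the arm holds its last target. There are 200 camera calls.

## Working session

There is one attempt and no reset: what is moved stays moved. The work goes in short steps, Python scripts to look and compute and a tool call to move; the robot and the scene stay as the last step left them, time stands still between calls to the robot, and variables do not carry over. Pictures are saved under pics/ and viewed, at most 10 in all, crops included, and the job is handed in when it is done.

Besides the shell and the picture viewer there is one more tool, called after "Request:" as name(argument=value, ...) on one line, values as JSON. jog_arm: Moves the arm, as the interface text tells. Its arguments: {"type":"object","properties":{"steps":{"type":"array"},"force":{"type":"number"}},"required":["steps"]}

```bash
mkdir -p pics; cat > h.py <<'E'
import numpy as np, cv2
from workcell import get_state, imaging, order
def pts(s):
    z=s["range_z"]; v,u=np.mgrid[:z.shape[0],:z.shape[1]]
    P=np.stack([(u-s["cx"])/s["fx"]*z,-(v-s["cy"])/s["fy"]*z,-z,np.ones_like(z)],-1)
    return (P@np.array(s["cam_to_world"]).T)[...,:3]
E
python3 - <<'E'
from h import *
for n in("top","side"):
    s=imaging.snapshot(n); cv2.imwrite(f"pics/{n}0.png",s["frame"]); np.save(n+"0.npy",s,allow_pickle=True)
    print({k:np.round(s[k],3).tolist() for k in s if k not in("frame","range_z")})
print(get_state())
E
```

```text
{'fx': 540.393, 'fy': 540.393, 'cx': 277.722, 'cy': 205.573, 'cam_to_world': [[0.017, 0.993, -0.121, 0.447], [-1.0, 0.02, 0.023, 0.07], [0.025, 0.12, 0.992, 0.981], [0.0, 0.0, 0.0, 1.0]]}
{'fx': 439.231, 'fy': 439.231, 'cx': 279.201, 'cy': 214.765, 'cam_to_world': [[1.0, -0.007, 0.008, 0.559], [0.01, 0.86, -0.51, -0.363], [-0.003, 0.51, 0.86, 0.785], [0.0, 0.0, 0.0, 1.0]]}
{'clock': 0.1, 'q': array([-1.32431230e+00,  3.81127403e-01,  1.29812044e+00,  1.19225625e-05,
        1.46356795e+00, -2.15292481e-01]), 'joint_velocities': array([-0.0008679 , -0.00183095, -0.00376918,  0.00244821,  0.00104116,
       -0.00111072]), 'effort': array([ 5.36852778e-03, -4.38645172e+01, -2.24912488e+01,  7.16138072e-02,
        3.42075212e-02, -8.35144442e-05]), 'tool_pos': array([ 0.24499795, -0.49218234,  0.25222191]), 'tool_rot': array([-6.11589506e-04,  9.73463474e-01,  2.28841630e-01, -3.61161238e-06]), 'wrist_force': array([-0.27171681, -0.93511618, -0.10133895]), 'moment': array([-0.02449161,  0.02368272,  0.01915226]), 'finger_force': 0.0, 'finger_gap': 0.08843415512211196}
```

View pics/top0.png

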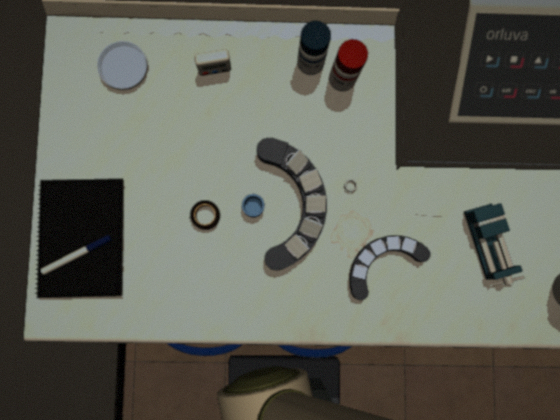

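View pics/side0.png

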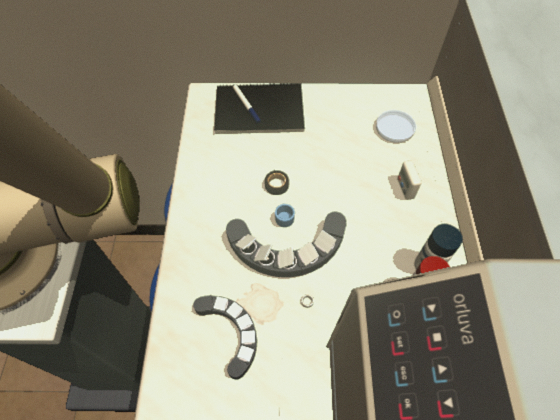

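The top view shows two arc racks. The one at px (295,205) is larger, with its ends at (270,150) and (280,260). The other, at (390,262), is smaller. The cup at (253,205) sits in the hollow of the larger rack, the ring at (350,186) outside its bulge, and the tape roll at (205,214) off its open side, so the larger rack fits the description. Next I'll measure it and check it in one crop.

```bash
python3 - <<'E'
from h import *
from scipy.optimize import least_squares
s=np.load("top0.npy",allow_pickle=True).item(); P=pts(s); f=s["frame"]
cv2.imwrite("pics/crop.png",cv2.resize(f[120:310,180:440],None,fx=3,fy=3))
g=f.max(2); z=P[...,2]
def at(u,v): return np.round(np.median(P[v-2:v+3,u-2:u+3].reshape(-1,3),0),4)
for n,u,v in [("table",230,120),("end",270,150),("start",280,260),("bottle",315,35),("bottle2",352,52),("box",430,150),("box2",400,100),("clamp",490,230),("cup rim",245,205),("tape",205,203),("small",390,243)]: print(n,at(u,v))
m=np.zeros(g.shape,np.uint8); m[130:278,250:332]=1
zz=(z>0.022)&(z<.085)&(m>0)
n,l,st,c=cv2.connectedComponentsWithStats(zz.astype(np.uint8)); k=1+np.argmax(st[1:,4]); blob=l==k; print(st[k])
dark=blob&(g<95)&(z<.045)
Q=P[dark]; print(len(Q),np.percentile(Q[:,2],[5,50,95]))
# ends: dark pts near the extremes, z~41
# overall outline: circles r=121 outer & 79 inner
c0=np.array([.45,.1])
B=P[dark][:,:2]
r=least_squares(lambda p:np.maximum(0,abs(np.hypot(*(B-p).T)-.1)-.0205),c0,loss='soft_l1',f_scale=.002); print("c",r.x)
d=np.hypot(*(B-r.x).T); print(np.percentile(d,[1,5,50,95,99]))
a=np.unwrap(np.arctan2(*(B-r.x).T[::-1])) ; a=np.arctan2(*(B-r.x).T[::-1]); print("ang",np.percentile(a,[0,.5,1,99,99.5,100]), "expected half", 1.33+.21)
for s_ in(0,1):
    e=(a<np.percentile(a,8)) if s_==0 else (a>np.percentile(a,92)); print(B[e].mean(0), np.median(Q[e,2]))
E
```

```text
table [ 0.7248  0.1384 -0.0014]
end [0.6596 0.0632 0.0414]
start [0.4661 0.0421 0.0401]
bottle [ 0.8398 -0.0078  0.1199]
bottle2 [ 0.812  -0.0699  0.1203]
box [ 0.6446 -0.1942  0.1342]
box2 [ 0.7577 -0.1698  0.0406]
clamp [ 0.5245 -0.3227  0.0503]
cup rim [0.5644 0.1063 0.0059]
tape [0.5658 0.1778 0.018 ]
small [ 0.4998 -0.1533  0.0267]
[ 256  137   71  134 4066]
2337 [0.03117846 0.03839645 0.04227861]
c [0.56350354 0.08248181]
[0.07931745 0.08013888 0.10098387 0.1194746  0.12059046]
ang [-3.01297234 -2.9831897  -2.9672761   0.01999057  0.02072664  0.04212063] expected half 1.54
[0.46603354 0.05887227] 0.04017288819271769
[0.66197939 0.0774293 ] 0.03988565285875234
```

View pics/crop.png

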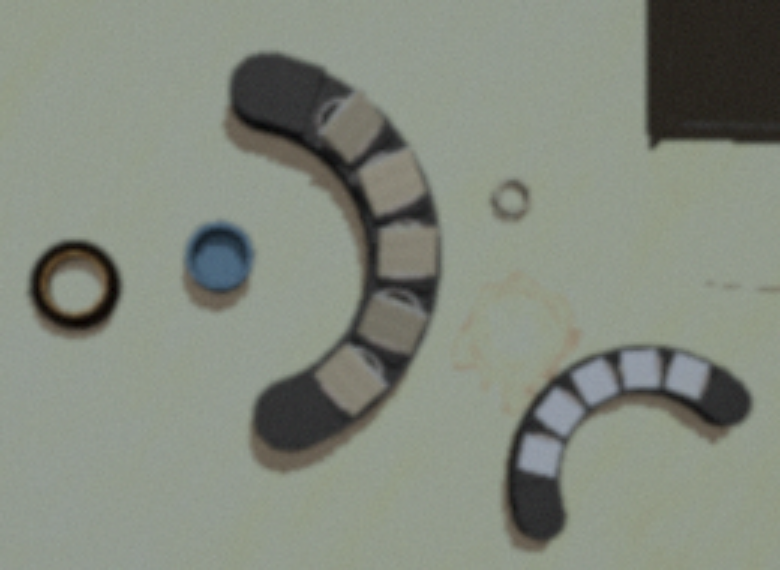

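The crop confirms it. The larger rack carries aluminium lids whose free edges open towards the top of the picture (crop ~(350,125) to (350,380)). row_start is therefore the lower end at crop (300,410), about (0.469, 0.050), and row_end is the upper one, about (0.662, 0.068). I'll square up the tool and close the fingers first.

Request:
jog_arm(steps=[[[0, 0, 6.6], [0, 0, 0], -1], [[0, 0, 6.6], [0, 0, 0], -1], [[0, 0, 6.6], [0, 0, 0], -1], [[0, 0, 6.6], [0, 0, 0], -1], [[0, 0, 0], [0, 0, 0], -1]], force=5)

```text
clock: 0.6
tool_pos: [0.245, -0.4923, 0.2524]
tool_rot: [-0.0, 1.0, 0.0, -0.0]
wrist_force: [-0.3, 0.4, 0.7]
finger_gap: 0.0504
finger_force: 0.0
```

Request:
jog_arm(steps=[[[0, 0, 0], [0.014, -0.034, 0], -1], [[0, 0, 0], [0.014, -0.034, 0], -1], [[0, 0, 0], [0.014, -0.034, 0], -1], [[0, 0, 0], [0.014, -0.034, 0], -1], [[0, 0, 0], [0.014, -0.034, 0], -1], [[0, 0, 0], [0.014, -0.034, 0], -1], [[0, 0, 0], [0.014, -0.034, 0], -1], [[0, 0, 0], [0.014, -0.034, 0], -1]])

```text
clock: 1.4
tool_pos: [0.357, -0.2188, 0.2527]
tool_rot: [-0.0, 1.0, 0.002, -0.0]
wrist_force: [0.4, 0.1, 0.1]
finger_gap: 0.0004
finger_force: 0.0
```

Request:
jog_arm(steps=[[[0, 0, 0], [0.014, -0.034, 0], -1], [[0, 0, 0], [0.014, -0.034, 0], -1], [[0, 0, 0], [0.014, -0.034, 0], -1], [[0, 0, 0], [0.014, -0.034, 0], -1], [[0, 0, 0], [0.014, -0.034, 0], -1], [[0, 0, 0], [0.014, -0.034, 0], -1], [[0, 0, 0], [0.014, -0.034, 0], -1], [[0, 0, 0], [0.014, -0.034, 0], -1]])

```text
clock: 2.2
tool_pos: [0.4687, 0.0535, 0.2527]
tool_rot: [0.0, 1.0, 0.002, -0.0]
wrist_force: [0.4, -0.1, -0.4]
finger_gap: 0.0003
finger_force: 0.0
```

Request:
jog_arm(steps=[[[0, 0, 0], [0, 0, 0.04], -1], [[0, 0, 0], [0, 0, 0.04], -1], [[0, 0, 0], [0, 0, 0.03], -1], [[0, 0, 0], [0, 0, 0], -1], [[0, 0, 0], [0, 0, 0], -1]])

```text
clock: 2.7
tool_pos: [0.4688, 0.0518, 0.1434]
tool_rot: [0.0, 1.0, 0.001, 0.0]
wrist_force: [0.5, 0.2, -0.7]
finger_gap: 0.0005
finger_force: 0.0
```

Request:
jog_arm(steps=[[[0, 0, 0], [0, 0, 0.03], -1], [[0, 0, 0], [0, 0, 0.03], -1], [[0, 0, 0], [0, 0, 0.02], -1], [[0, 0, 0], [0, 0, 0.003], -1], [[0, 0, 0], [0, 0, 0], -1], [[0, 0, 0], [0, 0, 0], -1]])

```text
clock: 3.3
tool_pos: [0.4695, 0.0517, 0.0614]
tool_rot: [0.0, 1.0, 0.001, 0.002]
wrist_force: [0.1, 0.1, -0.0]
finger_gap: 0.0005
finger_force: 0.0
```

```bash
python3 - <<'E'
from h import *
s=imaging.snapshot("side"); f=s["frame"]; cv2.imwrite("pics/side1.png",cv2.resize(f[170:300,190:380],None,fx=4,fy=4)); print(get_state()["wrist_force"],get_state()["tool_pos"])
E
```

```text
[ 0.04525436 -0.25084548 -0.03389198] [0.46935769 0.05174704 0.06126193]
```

View pics/side1.png

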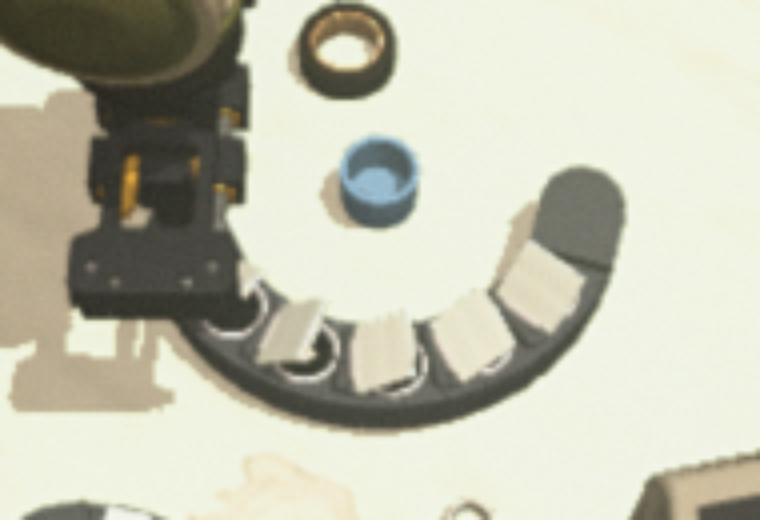

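The hand is over the start end (about (150,280) in the crop), with the lids rising to the right of it. I'll touch down gently to calibrate the height.

Request:
jog_arm(steps=[[[0, 0, 0], [0, 0, 0.002], -1], [[0, 0, 0], [0, 0, 0.002], -1], [[0, 0, 0], [0, 0, 0], -1], [[0, 0, 0], [0, 0, 0], -1]])

```text
clock: 3.75
tool_pos: [0.4685, 0.0519, 0.0558]
tool_rot: [-0.0, 1.0, 0.001, -0.0]
wrist_force: [0.4, -0.2, -0.4]
finger_gap: 0.0006
finger_force: 0.0
```

Request:
jog_arm(steps=[[[0, 0, 0], [0, 0, 0.001], -1], [[0, 0, 0], [0, 0, 0], -1], [[0, 0, 0], [0, 0, 0], -1]])

```text
clock: 4.05
tool_pos: [0.4686, 0.0519, 0.0554]
tool_rot: [0.0, 1.0, 0.001, 0.0]
wrist_force: [-2.5, 0.3, 9.3]
finger_gap: 0.0006
finger_force: 4.7
```

```bash
python3 - <<'E'
import numpy as np
c=np.array([.5635,.0825]);p=np.array([.4690,.0518])
for i,a in enumerate(np.linspace(-2.727,-.15,24)):
    t=c+.1*np.array([np.cos(a),np.sin(a)]); d=np.round((t-p)*1000)/1000; p=p+d
    print([d[0],-d[1]],end="\n" if i%8==7 else " ")
print(p)
E
```

```text
[np.float64(0.003), np.float64(0.01)] [np.float64(0.005), np.float64(0.01)] [np.float64(0.006), np.float64(0.009)] [np.float64(0.007), np.float64(0.009)] [np.float64(0.008), np.float64(0.007)] [np.float64(0.009), np.float64(0.007)] [np.float64(0.01), np.float64(0.006)] [np.float64(0.01), np.float64(0.004)]
[np.float64(0.011), np.float64(0.004)] [np.float64(0.011), np.float64(0.002)] [np.float64(0.011), np.float64(0.001)] [np.float64(0.011), np.float64(0.0)] [np.float64(0.011), np.float64(-0.001)] [np.float64(0.011), np.float64(-0.003)] [np.float64(0.011), np.float64(-0.004)] [np.float64(0.01), np.float64(-0.005)]
[np.float64(0.009), np.float64(-0.006)] [np.float64(0.009), np.float64(-0.007)] [np.float64(0.007), np.float64(-0.009)] [np.float64(0.007), np.float64(-0.008)] [np.float64(0.006), np.float64(-0.01)] [np.float64(0.005), np.float64(-0.01)] [np.float64(0.003), np.float64(-0.011)] [np.float64(0.002), np.float64(-0.011)]
[0.662  0.0678]
```

Request:
jog_arm(steps=[[[0, 0, 0], [0, 0, -0.002], -1], [[0, 0, 0], [0, 0, 0], -1], [[0, 0, 0], [0, 0, 0], -1]])

```text
clock: 4.35
tool_pos: [0.4685, 0.0519, 0.0567]
tool_rot: [-0.0, 1.0, 0.0, -0.0]
wrist_force: [0.3, -0.9, -0.1]
finger_gap: 0.0005
finger_force: 0.0
```

Request:
jog_arm(steps=[[[0, 0, 0], [0.003, 0.01, 0], -1], [[0, 0, 0], [0.005, 0.01, 0], -1], [[0, 0, 0], [0.006, 0.009, 0], -1], [[0, 0, 0], [0.007, 0.009, 0], -1], [[0, 0, 0], [0.008, 0.007, 0], -1]])

```text
clock: 4.85
tool_pos: [0.4984, 0.0057, 0.0567]
tool_rot: [0.0, 1.0, 0.0, 0.0]
wrist_force: [0.5, 1.2, 0.4]
finger_gap: 0.0005
finger_force: 0.1
```

Request:
jog_arm(steps=[[[0, 0, 0], [0.009, 0.007, 0], -1], [[0, 0, 0], [0.01, 0.006, 0], -1], [[0, 0, 0], [0.01, 0.004, 0], -1], [[0, 0, 0], [0.011, 0.004, 0], -1], [[0, 0, 0], [0.011, 0.002, 0], -1], [[0, 0, 0], [0.011, 0.001, 0], -1]])

```text
clock: 5.45
tool_pos: [0.5606, -0.0174, 0.0567]
tool_rot: [0.0, 1.0, 0.001, 0.0]
wrist_force: [-1.0, 0.9, -0.5]
finger_gap: 0.0008
finger_force: 0.3
```

```bash
python3 - <<'E'
from h import *
s=imaging.snapshot("side"); f=s["frame"]; cv2.imwrite("pics/side2.png",cv2.resize(f[170:300,190:380],None,fx=4,fy=4))
E
```

```text
(no output)
```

View pics/side2.png

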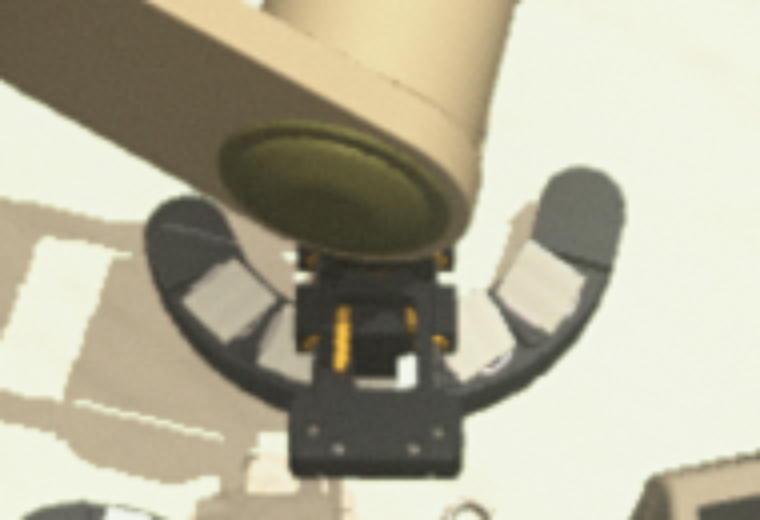

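Lids 1 and 2 (about (230,300) and (285,355)) now lie flat and the rack hasn't shifted. I'll continue the stroke.

Request:
jog_arm(steps=[[[0, 0, 0], [0.011, 0, 0], -1], [[0, 0, 0], [0.011, -0.001, 0], -1], [[0, 0, 0], [0.011, -0.003, 0], -1], [[0, 0, 0], [0.011, -0.004, 0], -1], [[0, 0, 0], [0.01, -0.005, 0], -1], [[0, 0, 0], [0.009, -0.006, 0], -1]])

```text
clock: 6.1
tool_pos: [0.6229, 0.0019, 0.0567]
tool_rot: [0.0, 1.0, 0.001, -0.0]
wrist_force: [-4.4, -2.3, 2.9]
finger_gap: 0.0005
finger_force: 2.2
```

Request:
jog_arm(steps=[[[0, 0, 0], [0.009, -0.007, 0], -1], [[0, 0, 0], [0.007, -0.009, 0], -1], [[0, 0, 0], [0.007, -0.008, 0], -1], [[0, 0, 0], [0.006, -0.01, 0], -1], [[0, 0, 0], [0.005, -0.01, 0], -1], [[0, 0, 0], [0.003, -0.011, 0], -1], [[0, 0, 0], [0.002, -0.011, 0], -1], [[0, 0, 0], [0, 0, 0], -1]])

```text
clock: 6.9
tool_pos: [0.6614, 0.0698, 0.0567]
tool_rot: [-0.0, 1.0, 0.001, -0.0]
wrist_force: [0.1, 0.8, -0.2]
finger_gap: 0.0007
finger_force: 0.0
```

```bash
python3 - <<'E'
from h import *
for n,c in(("top",(slice(120,310),slice(180,440))),("side",(slice(170,300),slice(190,380)))):
    s=imaging.snapshot(n); f=s["frame"]; cv2.imwrite(f"pics/{n}3.png",cv2.resize(f[c],None,fx=3,fy=3))
E
```

```text
(no output)
```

View pics/side3.png

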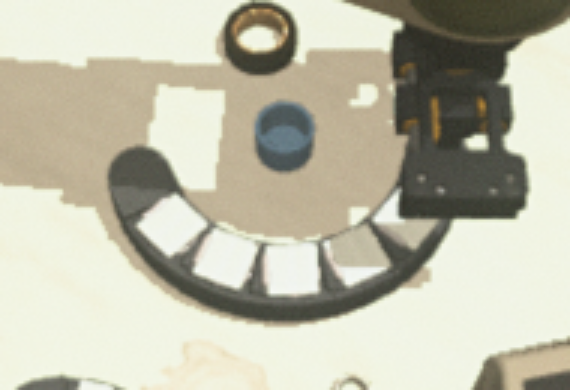

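Lids 1 to 4 are flat, from (170,225) to (355,255), and lid 5 at (410,225) is partly hidden by the hand. I'll lift straight up and check.

Request:
jog_arm(steps=[[[0, 0, 0], [0, 0, -0.01], -1], [[0, 0, 0], [0, 0, -0.03], -1], [[0, 0, 0], [0, 0, -0.04], -1], [[0, 0, 0], [0, 0, -0.04], -1], [[0, 0, 0], [-0.03, 0, -0.04], -1], [[0, 0, 0], [-0.04, 0, 0], -1], [[0, 0, 0], [-0.04, 0, 0], -1], [[0, 0, 0], [-0.04, 0, 0], -1]])

```text
clock: 7.8
tool_pos: [0.5097, 0.0675, 0.2177]
tool_rot: [0.0, 1.0, 0.0, 0.001]
wrist_force: [0.2, -0.2, -0.0]
finger_gap: 0.0002
finger_force: 0.0
```

Request:
jog_arm(steps=[[[0, 0, 0], [-0.03, 0.03, 0], -1], [[0, 0, 0], [-0.03, 0.03, 0], -1], [[0, 0, 0], [0, 0.04, 0], -1], [[0, 0, 0], [0, 0.04, 0], -1], [[0, 0, 0], [0, 0.04, 0], -1], [[0, 0, 0], [0, 0.04, 0], -1], [[0, 0, 0], [0, 0.04, 0], -1], [[0, 0, 0], [0, 0, 0], -1]])

```text
clock: 8.6
tool_pos: [0.4515, -0.1964, 0.2173]
tool_rot: [0.001, 1.0, -0.002, 0.001]
wrist_force: [0.1, 0.1, 0.5]
finger_gap: 0.0001
finger_force: 0.0
```

```bash
python3 - <<'E'
from h import *
s0=np.load("top0.npy",allow_pickle=True).item()
s=imaging.snapshot("top"); f=s["frame"]; cv2.imwrite("pics/top4.png",cv2.resize(f[120:310,180:440],None,fx=3,fy=3))
P=pts(s); c=np.array([.5635,.0825]); xy=P[...,:2]-c
r=np.hypot(xy[...,0],xy[...,1]); a=np.arctan2(xy[...,1],xy[...,0])+1.48
for h in(-1.05,-.63,-.21,.21,.63):
    m=(abs(r-.1)<.013)&(a>h+.06)&(a<h+.28)&(P[...,2]>.02); t=a[m]-h
    print(h,m.sum(),"slope",np.polyfit(t*.1,P[...,2][m],1)[0].round(3),"z",np.median(P[...,2][m]).round(4))
E
```

```text
-1.05 191 slope 0.019 z 0.041
-0.63 187 slope 0.04 z 0.0411
-0.21 185 slope 0.053 z 0.0411
0.21 183 slope 0.039 z 0.0409
0.63 180 slope 0.02 z 0.0409
```

View pics/top4.png

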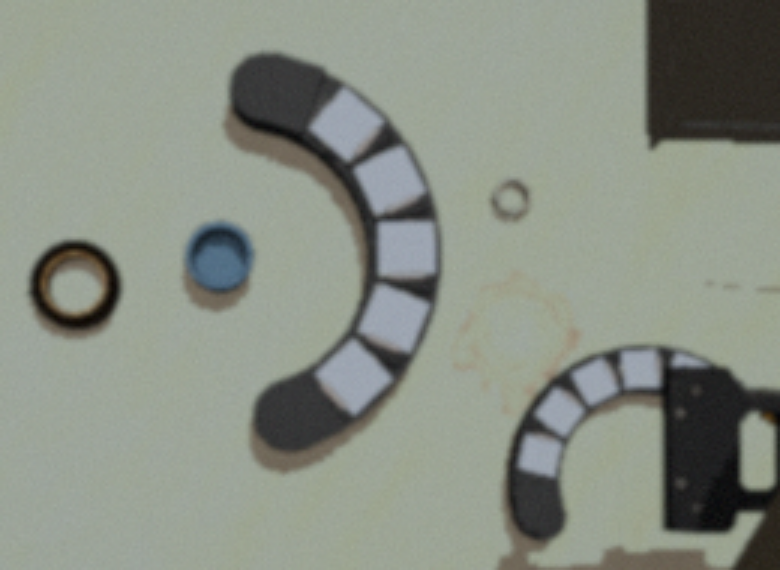

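All five lids are flat (slopes at most 0.05, tops at 41 mm). The rack, cup (220,257), ring (510,200) and tape roll (75,285) are where they started, and the hand is clear.

```bash
python3 -c "
from workcell import order
print(order.close_job())"
```

```text
the job is handed in; nothing more can be done
None
```

I shut all five lids in one light stroke from row_start to row_end, leaving the rack, cup, ring and tape roll where they stood, then moved the hand clear and handed the job in; no verdict was returned.

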